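# Open the child-resistant cleaner bottle at the filtration bench

### The arm

A 6-joint arm with a two-finger parallel gripper is mounted at the origin on the work surface. World frame = base frame: x ahead of the robot, y to its left, z up, the work surface at z = 0. Lengths are in m, angles in rad, forces in N, time in s.
With the tool pointing down it reaches from about 0.275 to 0.975 m from the base axis. Payload 8.4 kg.
Tool frame: the origin (TCP) lies at the very end of the fingers, on their centre line; the grasp point (between the pads) lies behind it (r.tcp_to_grasp is the x of the grasp point in the tool frame, in m); x points along the fingers, y is the direction in which the jaws open and shut, and the axes are right-handed (so a half turn about x gives the same grasp; the last joint's range is limited). The gripper opens to 92 mm and grips with 3 to 60 N. Pads are 20 mm wide; open, the fingers measure 128 mm over their backs; the gripper's body (75 mm by 189 mm) begins 69 mm behind the grasp point.
Start: joints at [1.253, 0.353, 1.633, -0, 1.155, -0.002], TCP at [0.194, 0.594, 0.215] pointing down, gripper open.
Joint ranges: [-2.63, 2.63], [-0.92, 2.1], [0.06, 2.66], [-1.3, 4.44], [0, 2.69], [-3.02, 3.02]. Speed limits (rad/s): [2.22, 2.22, 2.79, 3.14, 3.14, 3.14].

### API

Orientations are given as [roll, pitch, yaw] about the fixed x, y, z axes, in that order (R = Rz(yaw) Ry(pitch) Rx(roll)).
In Python, from rig import r gives the robot as it stands.
- The arm moves only by the tool drive_tool, never from a script. Its argument "plan" is a list of rows, each a list of 5 numbers: the opening, from -1 (shut) to 1 (fully open), then the shift along the tool's x, y, z in mm, then the turn about the tool's x in degrees. In form: [[claw, dx, dy, dz, spin], ...]. A call has 1 to 20 rows; each row shifts and turns the commanded pose from where the row before left it, along the tool's axes as they then stand; what a row does not reach is not made up. A row lasts 1/12 s, in which the tool goes at most 41.7 mm and 7.16 degrees, less where a joint would pass 70% of its speed; a pose out of reach is approached as far as the arm can. A call with a gripper value outside its range is refused whole. The fingers move at their own pace and stop on an object; the grip force is fixed at half the most. Time passes only in rows, so rows that do not move let the fingers close. It gives the time, the measured TCP pose, the force and the opening at its end, in the units of the state.
- r.observe(): the state, without advancing time (a new reading comes with each control period).
- r.get_image(name): name is "side" or "top" or "wrist"; returns the picture (420x560x3 uint8, red, green, blue); there is no depth.
- r.calibration(name): a dict with "fx", "fy", "cx", "cy" (pixels), "k1" (the pictures are not rectified: a ray, as slopes to the right and down, at radius r is drawn at 1 + k1 r^2 times it, then the intrinsics apply), "R" (3x3) and "t" (3): a world point X has camera coordinates R X + t; the wrist camera has in their place "T_tool_cam" (4x4, takes a point from camera to tool coordinates, whose origin is the TCP and whose axes are the tool frame's). Camera axes: x right, y down, z forward; pixel columns grow to the right and rows downward; lengths in m; the calibration is good to about 2 mm. A picture is of the moment at which its call begins: read the wrist's pose just before it. calibration takes no time and is no camera call.
- r.hand_in(): hands the job in, once; it reports no verdict.
Trained networks look in the newest picture that a camera, given by its name, has taken for a name from the list of things; names that differ only in an ending like _2 or _b are one class to them, and where a whole thing is asked for, a point or a joint stands for the part that bears it (a point fixed in the world has none). Each returns a list of dicts, best first, with "conf" (0 to 1); they miss things now and then, are a little off and sometimes report something else, mostly with a low value. They report only what shows in the picture. A call takes as long as a camera call. They do not tell look-alikes from the thing itself.
- r.look_for(camera, thing): "bbox" ([left, top, width, height] in pixels, round what is visible of it).
- r.pinpoint(camera, thing): "point" ([column, row] in pixels: a listed point, or the origin of a listed thing).
The state is a dict: "time": time; "joints": joint angles; "dq": joint speeds; "joint_efforts": joint torques, N m; "tcp_pos": TCP position; "orientation": TCP orientation; "contact_force": force on the tool from outside, world axes, zero at the start; "moment": the same for the moment, N m; "grip_width": finger opening in m.
Only numpy, scipy, OpenCV 4.12 (cv2) and the standard library are available. Lean on these libraries where they do the work, as an engineer would, in place of code of your own. Each camera call takes 0.05 s, during which the arm holds its last target. There are 200 camera calls.

### The job

Open the clamped bottle of membrane cleaner: its blue cap is child-resistant, so push it down and turn it anticlockwise (seen from above) while it is held down, until it has unlocked and lifts off freely (if it will not come up, push and turn a little further and try again). Set the cap down in the shallow dark metal tray, open side down; put it down rather than dropping it, let go, and leave the pot, the filter cartridge and the beaker where they stand.

Things in the scene. Friction and masses are not known exactly. Their poses are not given: they have to be found in the camera images.
- cap_center (a point): Centre, half-way up, of the blue ribbed shell of the cap: upright cylinder, 60 mm diameter, 44 mm high (top 22 mm above this point, open lower edge 22 mm below; 13 mm or more free below that edge before the bottle's shoulder). z up out of the top; x, y turn with the shell. The shell rides on a hidden inner cap. Whole cap 70 g.
- cap_top (a point): Centre of the cap's flat top, white bar on it along y. The shell can be pushed 6 mm down against a spring (6 N to start, 14 N at the bottom). Pushed under 2 mm it only slips round (0.02 N m). Deeper, its 6 teeth (60 degrees apart) drop between 6 teeth of the inner cap and turn it stiffly (0.2 to 0.7 N m). Teeth on teeth stop it 2 mm down: turn a little, push again.
- bottle_neck (a point): On the neck's axis, 149 mm above the bench, at the two rim segments that hold down two lugs of the inner cap. The shell may turn idly up to 60 degrees before its teeth meet the inner cap's, which then has up to 14 degrees of play. It comes free once turned on by 40 to 140 degrees (unknown, other each time), over a span of some 35 degrees, then locks again until 180 degrees on. No stop.
- bottle_mouth (a point): Centre of the neck's top rim, z up, 160 mm above the bench; cap_center lies 2 mm below it while the cap is on. White bottle, 90 mm diameter, in a bolted holder (150 x 130 mm). Locked, the cap gives only some 2 mm upwards, then holds firmly; unlocked, it lifts freely and is off 25 mm up. How far the inner cap has turned is not measured: feel the stiffness, try a gentle lift (under 10 N).
- tray_in (a point): Centre of the inner floor of the shallow square dark steel tray, fixed on the bench: 180 x 180 mm outside, walls 4 mm thick, rim 18 mm above the bench, inner floor 4 mm above the bench; x and y along its sides. The cap standing in it has its centre 22 mm above this point.
- pot: Bystander: closed stainless pot, 146 mm in diameter, 150 mm high with its black lid knob, 2 kg; origin at the centre of its underside, z up.
- cartridge: Bystander: white filter cartridge lying on two blue feet, 166 mm long along its x axis, 60 mm in diameter; origin below its middle, at bench level.
- beaker: Bystander: clear plastic beaker, 72 mm in diameter, 75 mm high; origin at the centre of its underside.
Things that resemble listed ones, but are neither listed nor needed, are in the scene too. There is more than one size of the part that bears cap_center; the job needs the smallest.

How it is judged:
On the way, in this order (a step that is already met when the one before it is completed fails the run):
1. the cap is unlocked and lifted clear of the neck (z of cap_center in the frame of bottle_mouth above 0.03 m and contact force between the fingers and cap above 0.5 N), for 0.1 s.
2. the cap stands in the tray, still held (horizontal distance between cap_center and tray_in below 0.085 m and z of cap_center in the frame of tray_in below 0.03 m and angle between cap_center's own z axis and vertical below 0.26 rad and contact force between the fingers and cap above 0.5 N), for 0.1 s.
At the end, for the whole second after the job is handed in: The cap stands flat, open side down, on the floor of the tray (centre within 62 mm of the tray's centre along each side, centre no more than 27 mm above the tray floor, tilted less than 7 degrees), released and at rest (x of cap_center in the frame of tray_in between -0.062 and 0.062 m and y of cap_center in the frame of tray_in between -0.062 and 0.062 m and z of cap_center in the frame of tray_in below 0.027 m and angle between cap_center's own z axis and vertical below 0.12 rad and contact force between the fingers and cap below 0.1 N and linear speed of cap below 0.02 m/s); the robot touches nothing.
It fails at once if the pot, the cartridge or the beaker is moved more than 30 mm (distance of any of pot, cartridge, beaker from where it was at the start of the episode above 0.03 m).
It also fails if it takes over 72 s, if anything falls off the work surface, if the arm or the gripper's body presses on something with over 40 N, if the wrist force passes 120 N, or if a joint passes its speed limit or range.

## Working session

There is one attempt and no reset: what is moved stays moved. The work goes in short steps, Python scripts to look and compute and a tool call to move; the robot and the scene stay as the last step left them, time stands still between calls to the robot, and variables do not carry over. Pictures are saved under pics/ and viewed, about 8 in all and at most 12, crops included, and the job is handed in when it is done.

Besides the shell and the picture viewer there is one more tool, called after "Request:" in YAML: its name, and indented under it one key for each argument. drive_tool: Moves the arm, as the interface text tells. Its arguments: {"type":"object","properties":{"plan":{"type":"array"}},"required":["plan"]}

```bash
mkdir -p pics
cat > h.py <<'E'
from rig import r
import numpy as np, cv2
from scipy.spatial.transform import Rotation as Ro
def ray(cam,px,st=None):
    c=r.calibration(cam); K=np.array([[c['fx'],0,c['cx']],[0,c['fy'],c['cy']],[0,0,1.]])
    u=cv2.undistortPoints(np.array([[px]],float),K,np.array([c['k1'],0,0,0.]))[0,0]
    d=np.array([u[0],u[1],1.])
    if 'R' in c:
        R=np.array(c['R']);o=-R.T@np.array(c['t']);d=R.T@d
    else:
        st=st or r.observe();T=np.array(c['T_tool_cam']);Rt=Ro.from_euler('xyz',st['orientation']).as_matrix()
        o=np.array(st['tcp_pos'])+Rt@T[:3,3];d=Rt@T[:3,:3]@d
    return o,d/np.linalg.norm(d)
def tri(rays):
    A=sum(np.eye(3)-np.outer(d,d) for o,d in rays);b=sum((np.eye(3)-np.outer(d,d))@o for o,d in rays)
    p=np.linalg.solve(A,b);return p,max(np.linalg.norm(np.cross(p-o,d)) for o,d in rays)
def atz(ra,z):
    o,d=ra;return o+d*(z-o[2])/d[2]
def save(cam,name):
    im=r.get_image(cam);cv2.imwrite(f'pics/{name}.png',cv2.cvtColor(im,cv2.COLOR_RGB2BGR));return im
E
python3 - <<'E'
from h import *
a=save('side','s0');b=save('top','t0')
cv2.imwrite('pics/st0.png',cv2.resize(cv2.cvtColor(np.hstack([a,b]),cv2.COLOR_RGB2BGR),(800,300)))
for cam in('side','top'):
  for n in('cap_center','cap_top','bottle_mouth','tray_in','pot','cartridge','beaker'):
    print(cam,n,[(np.round(x['point']).tolist(),round(x['conf'],2)) for x in r.pinpoint(cam,n)])
print(r.observe(),r.tcp_to_grasp)
E
```

```text
side cap_center [([218.0, 321.0], 0.95), ([298.0, 228.0], 0.89), ([233.0, 205.0], 0.82), ([231.0, 205.0], 0.47)]
side cap_top [([230.0, 200.0], 0.84), ([297.0, 218.0], 0.83), ([212.0, 310.0], 0.7)]
side bottle_mouth [([234.0, 207.0], 0.79)]
side tray_in [([245.0, 174.0], 0.76)]
side pot [([309.0, 355.0], 0.74)]
side cartridge [([357.0, 279.0], 0.78), ([244.0, 178.0], 0.7)]
side beaker [([332.0, 206.0], 0.87)]
top cap_center [([273.0, 174.0], 0.92), ([284.0, 245.0], 0.8), ([366.0, 280.0], 0.59)]
top cap_top [([365.0, 284.0], 0.95), ([277.0, 172.0], 0.67), ([275.0, 242.0], 0.58), ([346.0, 138.0], 0.31)]
top bottle_mouth [([280.0, 245.0], 0.66)]
top tray_in [([177.0, 217.0], 0.87)]
top pot [([409.0, 205.0], 0.65)]
top cartridge [([346.0, 137.0], 0.98)]
top beaker [([244.0, 135.0], 0.55), ([346.0, 138.0], 0.23)]
{'time': 0.8, 'joints': array([ 1.25259202e+00,  3.52946663e-01,  1.63339885e+00, -1.57622744e-05,
        1.15520562e+00, -2.36354517e-03]), 'dq': array([ 1.58340593e-04, -2.63580449e-04, -2.26069655e-03,  1.99194598e-04,
       -9.24829055e-04,  6.28336910e-05]), 'joint_efforts': array([ 9.81642115e-04, -5.93701601e+01, -3.34553683e+01,  6.98358659e-02,
        1.58626278e-02,  2.80563950e-05]), 'tcp_pos': array([0.1941197 , 0.59409502, 0.21461679]), 'orientation': array([1.2341436 , 1.57075237, 0.9183092 ]), 'contact_force': array([ 0.13916747,  0.1518778 , -1.0530452 ]), 'moment': array([ 0.04252165, -0.00183924, -0.07293253]), 'grip_width': 0.09150409063971014} -0.0187
```

View pics/t0.png

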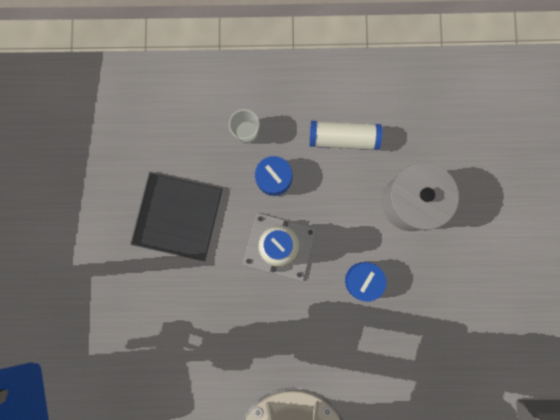

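View pics/s0.png

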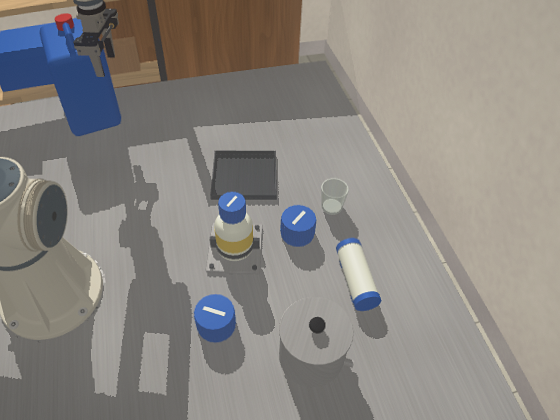

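The three blue caps in the top view are at (273,175), (278,244) and (366,281). Only the (278,244) one sits on the white bottle in the bolted holder; in the side view it is at (232,206), and it is the smallest. The tray is at (177,217) in the top view and (245,174) in the side view.

Run:
```python
from h import *
S=lambda p:ray('side',p); T=lambda p:ray('top',p)
print('cap_top',tri([S([232,201]),T([278,244])]))
print('cap_c',tri([S([232,207]),T([279,245])]))
print('tray',tri([S([245,174]),T([177,217])]), atz(T([177,217]),.004))
for n,p in dict(pot=[409,205],cart=[346,137],beak=[244,135],capb=[273,175],capc=[366,281],g=[278,244]).items(): print(n,atz(T(p),{'g':.18}.get(n,.02)))
for p in([152,173],[222,187],[205,260],[132,243]): print('tray corner',atz(T(p),.018))
for p in([272,238],[284,250]): print('bar',atz(T(p),.18))
b=cv2.imread('pics/t0.png')[200:300,230:420];s=cv2.imread('pics/s0.png')[160:360,180:340]
cv2.imwrite('pics/c0.png',np.hstack([cv2.resize(b,(475,250),interpolation=2),cv2.resize(s,(200,250),interpolation=2)]))
```

```text
cap_top (array([0.45382936, 0.0225563 , 0.18260547]), np.float64(1.387034290843268e-05))
cap_c (array([0.45243346, 0.02085994, 0.16445892]), np.float64(0.00017970088506060554))
tray (array([0.52841367, 0.26680694, 0.01087437]), np.float64(0.0022545157966142454)) [0.52675644 0.26862396 0.004     ]
pot [ 0.54655582 -0.28607096  0.02      ]
cart [ 0.71368544 -0.14132005  0.02      ]
beak [0.72227565 0.1051369  0.02      ]
capb [0.62327107 0.03595054 0.02      ]
capc [ 0.36966001 -0.17855356  0.02      ]
g [0.45391411 0.02260723 0.18      ]
tray corner [0.63247475 0.32677142 0.018     ]
tray corner [0.59619394 0.15850785 0.018     ]
tray corner [0.42308627 0.19820789 0.018     ]
tray corner [0.46538217 0.37093619 0.018     ]
bar [0.46623971 0.03468198 0.18      ]
bar [0.44162702 0.01056896 0.18      ]
```

View pics/c0.png

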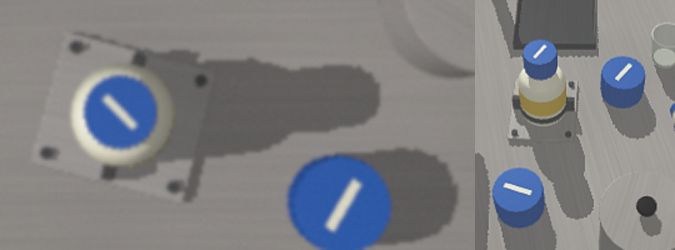

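The enlarged crop confirms it: the smallest cap, at (278,244) in the top view, is on the clamped bottle. The other two stand on the bench and are wider. Next I work out the tool axes for the approach.

Run:
```python
from h import *
s=r.observe();R=Ro.from_euler('xyz',s['orientation']).as_matrix();print(R.round(3))
print(1000*R.T@(np.array([.4538,.0225,.250])-s['tcp_pos']))
```

```text
[[ 0.     0.311  0.951]
 [ 0.     0.951 -0.311]
 [-1.     0.     0.   ]]
[ -35.396238   -462.66183731  424.37934393]
```

Request:
drive_tool:
  plan:
    - [1, -35, 0, 0, 0]
    - [1, 0, -25.7, 23.6, 0]
    - [1, 0, -25.7, 23.6, 0]
    - [1, 0, -25.7, 23.6, 0]
    - [1, 0, -25.7, 23.6, 0]
    - [1, 0, -25.7, 23.6, 0]
    - [1, 0, -25.7, 23.6, 0]
    - [1, 0, -25.7, 23.6, 0]
    - [1, 0, -25.7, 23.6, 0]
    - [1, 0, -25.7, 23.6, 0]
    - [1, 0, -25.7, 23.6, 0]
    - [1, 0, -25.7, 23.6, 0]
    - [1, 0, -25.7, 23.6, 0]
    - [1, 0, -25.7, 23.6, 0]
    - [1, 0, -25.7, 23.6, 0]
    - [1, 0, -25.7, 23.6, 0]
    - [1, 0, -25.7, 23.6, 0]
    - [1, 0, -25.7, 23.6, 0]
    - [1, 0, -25.7, 23.6, 0]

```text
time: 2.38
tcp_pos: [0.4547, 0.0207, 0.2499]
orientation: [0.443, 1.57, 0.127]
contact_force: [0.2, 0.0, 0.1]
grip_width: 0.0923
```

Request:
drive_tool:
  plan:
    - [1, 0, 0, 0, 7]
    - [1, 0, 0, 0, 7]
    - [1, 0, 0, 0, 7]
    - [1, 0, 0, 0, 7]
    - [1, 0, 0, 0, 7]
    - [1, 0, 0, 0, 7]
    - [1, 0, 0, 0, 7]
    - [1, 0, 0, 0, 7]
    - [1, 0, 0, 0, 7]
    - [1, 0, 0, 0, 7]
    - [1, 0, 0, 0, 7]
    - [1, 0, 0, 0, 7]
    - [1, 0, 0, 0, 7]
    - [1, 0, 0, 0, 7]
    - [1, 0, 0, 0, 7]
    - [1, 0, 0, 0, 7]

```text
time: 3.72
tcp_pos: [0.4542, 0.0224, 0.2497]
orientation: [2.275, 1.571, -0.002]
contact_force: [0.4, 0.2, -0.2]
grip_width: 0.0919
```

Run:
```python
from h import *
s=r.observe();R=Ro.from_euler('xyz',s['orientation']).as_matrix();print(R.round(3),s['tcp_pos'],s['joints'].round(3),s['time'])
save('wrist','w0')
for n in('cap_top','cap_center'):
  print(n,[(x['point'],x['conf'],atz(ray('wrist',x['point'],s),.18)) for x in r.pinpoint('wrist',n)])
```

```text
[[ 0.     0.761 -0.649]
 [-0.    -0.649 -0.761]
 [-1.     0.    -0.   ]] [0.45424084 0.0224301  0.24970803] [ 0.046  0.045  1.94  -0.     1.156  0.752] 3.7167
cap_top [([401.0, 69.4], 0.93, array([0.58277492, 0.05281396, 0.18      ])), ([329.0, 343.0], 0.87, array([ 0.41469247, -0.08463011,  0.18      ])), ([279.2, 220.8], 0.79, array([0.45336282, 0.02479445, 0.18      ]))]
cap_center [([277.5, 211.7], 0.94, array([0.45697729, 0.03093239, 0.18      ])), ([390.5, 72.5], 0.85, array([0.57620145, 0.05568771, 0.18      ]))]
```

View pics/w0.png

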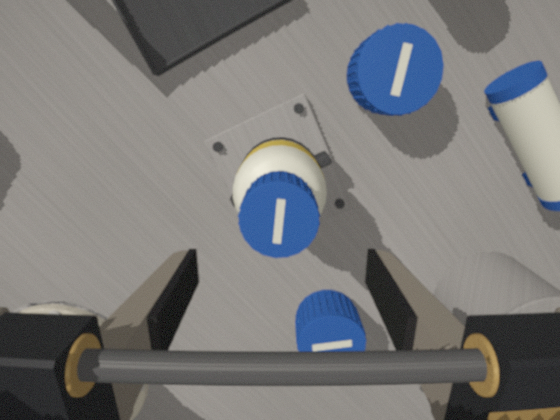

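The cap's top is at (279,221) in the wrist view, midway between the fingers and within 2 mm of my estimate. I wind the wrist to its clockwise end, then descend.

Request:
drive_tool:
  plan:
    - [1, 0, 0, 0, 7]
    - [1, 0, 0, 0, 7]
    - [1, 0, 0, 0, 7]
    - [1, 0, 0, 0, 7]
    - [1, 0, 0, 0, 7]
    - [1, 0, 0, 0, 7]
    - [1, 0, 0, 0, 7]
    - [1, 0, 0, 0, 7]
    - [1, 0, 0, 0, 7]
    - [1, 0, 0, 0, 7]
    - [1, 0, 0, 0, 7]
    - [1, 0, 0, 0, 7]
    - [1, 0, 0, 0, 7]
    - [1, 0, 0, 0, 7]
    - [1, 0, 0, 0, 7]
    - [1, 0, 0, 0, 7]
    - [1, 0, 0, 0, 0]

```text
time: 5.28
tcp_pos: [0.4542, 0.0225, 0.2496]
orientation: [-1.697, 1.571, 0.36]
contact_force: [-0.1, 0.4, 0.5]
grip_width: 0.0922
```

Run:
```python
from h import *
s=r.observe();R=Ro.from_euler('xyz',s['orientation']).as_matrix();print(s['tcp_pos'],s['joints'].round(3),s['time'])
im=save('wrist','w1')
for n in('cap_top',):
  print(n,[(x['point'],x['conf'],atz(ray('wrist',x['point'],s),.18)) for x in r.pinpoint('wrist',n)])
print(1000*R.T@(np.array([.4537,.0235,.139])-s['tcp_pos']))
```

```text
[0.45421106 0.02245089 0.24963826] [0.046 0.045 1.94  0.    1.157 2.702] 5.2833
cap_top [([132.4, 124.1], 0.9, array([0.57769795, 0.00690978, 0.18      ])), ([280.4, 224.8], 0.83, array([0.45361808, 0.02418345, 0.18      ])), ([448.9, 51.9], 0.59, array([ 0.41189485, -0.13369006,  0.18      ]))]
[ 1.10638254e+02 -3.23397653e-02  1.16703830e+00]
```

Request:
drive_tool:
  plan:
    - [1, 30, 0, 1.4, 0]
    - [1, 30, 0, 0, 0]
    - [1, 25, 0, 0, 0]
    - [1, 15, 0, 0, 0]
    - [1, 10, 0, 0, 0]
    - [1, 0, 0, 0, 0]
    - [-1, 0, 0, 0, 0]
    - [-1, 0, 0, 0, 0]
    - [-1, 0, 0, 0, 0]
    - [-1, 0, 0, 0, 0]
    - [-1, 0, 0, 0, 0]
    - [-1, 0, 0, 0, 0]
    - [-1, 0, 0, 0, 0]
    - [-1, 0, 0, 0, 0]

```text
time: 6.55
tcp_pos: [0.454, 0.0237, 0.1401]
orientation: [-2.024, 1.57, 0.034]
contact_force: [-0.8, 0.0, 6.0]
grip_width: 0.0588
```

Run:
```python
from h import *
s=r.observe();print(s['tcp_pos'],s['contact_force'],s['moment'],s['grip_width'],s['joints'].round(3))
save('wrist','w2')
```

```text
[0.45397765 0.02367198 0.14014773] [-0.79137393  0.0167355   5.97786417] [ 0.02003026  0.34752833 -0.01294602] 0.05879237445826975 [ 0.049  0.183  2.058 -0.     0.899  2.703]
```

View pics/w2.png

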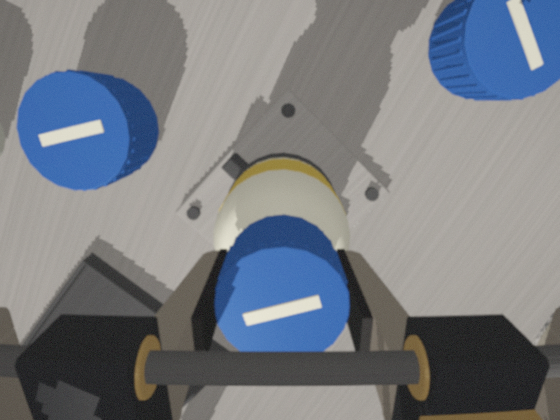

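Grasped at 59 mm; the white bar is visible at (283,310). Now push down and turn anticlockwise.

Request:
drive_tool:
  plan:
    - [-1, 1, 0, 0, 0]
    - [-1, 1, 0, 0, 0]
    - [-1, 1, 0, 0, 0]
    - [-1, 0, 0, 0, 0]

```text
time: 6.93
tcp_pos: [0.454, 0.0237, 0.1373]
orientation: [-2.07, 1.57, -0.012]
contact_force: [-1.2, 0.7, 9.3]
grip_width: 0.0586
```

Request:
drive_tool:
  plan:
    - [-1, 1, 0, 0, -3]
    - [-1, 1, 0, 0, -3]
    - [-1, 0, 0, 0, -3]
    - [-1, 0, 0, 0, -3]

```text
time: 7.27
tcp_pos: [0.4543, 0.0238, 0.1356]
orientation: [-2.057, 1.569, 0.213]
contact_force: [-2.0, 0.8, 11.0]
grip_width: 0.0588
```

```bash
cat > st.py <<'E'
from h import *
s=r.observe();R=Ro.from_euler('xyz',s['orientation']).as_matrix()
y=np.degrees(np.arctan2(R[1,1],R[0,1]))
print(s['tcp_pos'].round(4),'F',s['contact_force'].round(1),'M',s['moment'].round(2),s['grip_width'],s['joints'].round(3),'yaw',y.round(1),s['time'])
E
python3 st.py
```

```text
[0.4543 0.0238 0.1356] F [-2.   0.8 11. ] M [0.21 0.51 0.  ] 0.058778080078852386 [0.049 0.19  2.062 0.    0.888 2.491] yaw -139.9 7.2667
```

Request:
drive_tool:
  plan:
    - [-1, 1, 0, 0, -3]
    - [-1, 0.5, 0, 0, -3]
    - [-1, 0, 0, 0, -3]
    - [-1, 0, 0, 0, -3]

```text
time: 7.6
tcp_pos: [0.4545, 0.024, 0.1343]
orientation: [-2.141, 1.569, 0.338]
contact_force: [-1.1, 1.3, 13.1]
grip_width: 0.0588
```

```bash
python3 st.py
```

```text
[0.4545 0.024  0.1343] F [-1.1  1.3 13.1] M [ 0.26  0.39 -0.17] 0.05878216368122755 [4.900e-02 1.920e-01 2.063e+00 1.000e-03 8.840e-01 2.282e+00] yaw -128.0 7.6
```

Request:
drive_tool:
  plan:
    - [-1, 0, 0, 0, -4]
    - [-1, 0, 0, 0, -4]
    - [-1, 0, 0, 0, -4]
    - [-1, 0, 0, 0, -4]

```text
time: 7.93
tcp_pos: [0.4552, 0.024, 0.1344]
orientation: [-2.538, 1.567, 0.221]
contact_force: [-0.1, 2.4, 10.4]
grip_width: 0.0588
```

```bash
python3 st.py
```

```text
[0.4552 0.024  0.1344] F [-0.1  2.4 10.4] M [ 0.32  0.17 -0.44] 0.05877557283402455 [4.900e-02 1.920e-01 2.063e+00 1.000e-03 8.830e-01 2.002e+00] yaw -111.9 7.9333
```

Request:
drive_tool:
  plan:
    - [-1, 0, 0, 0, -4]
    - [-1, 0, 0, 0, -4]
    - [-1, 0, 0, 0, -4]
    - [-1, 0, 0, 0, -4]

```text
time: 8.27
tcp_pos: [0.4555, 0.0243, 0.1344]
orientation: [-2.707, 1.567, 0.33]
contact_force: [1.5, 3.6, 8.6]
grip_width: 0.0584
```

```bash
python3 st.py
```

```text
[0.4555 0.0243 0.1344] F [1.5 3.6 8.6] M [ 0.66 -0.01 -0.45] 0.05839447749983722 [4.900e-02 1.920e-01 2.063e+00 1.000e-03 8.830e-01 1.723e+00] yaw -96.0 8.2667
```

```bash
cat > bar.py <<'E'
from h import *
import sys
im=r.get_image('wrist').astype(int)
def bar(im):
    m=((im.min(2)>150)).astype(np.uint8); m[:200]=0;m[345:]=0;m[:,:215]=0;m[:,355:]=0
    # only white pixels within blue hull
    b=((im[:,:,2]>90)&(im[:,:,0]<70)).astype(np.uint8);b[:200]=0;b[:,:200]=0;b[:,360:]=0;b[350:]=0
    h=cv2.convexHull(cv2.findNonZero(b));k=np.zeros_like(m);cv2.fillConvexPoly(k,h,1)
    k=cv2.erode(k,np.ones((9,9)));m&=k
    n,l,st,c=cv2.connectedComponentsWithStats(m);i=1+np.argmax(st[1:,4])
    x,y,w,hh=st[i][:4]
    rc=cv2.minAreaRect(cv2.findNonZero((l==i).astype(np.uint8)));p=cv2.boxPoints(rc)
    e=p[1]-p[0] if np.linalg.norm(p[1]-p[0])>np.linalg.norm(p[2]-p[1]) else p[2]-p[1]
    return st[i].tolist(),round(float(np.degrees(np.arctan2(e[1],e[0]))%180),1)
print('now',bar(im))
print('w2',bar(cv2.imread('pics/w2.png')[:,:,::-1].astype(int)))
E
python3 bar.py
```

```text
now ([244, 297, 76, 27, 804], 166.0)
w2 ([242, 295, 80, 31, 1083], 166.2)
```

The bar sits the same way in the jaws as before, so the shell is turning with the gripper without slip. The torque is now about 0.45 N m, so it is engaged. Continue.

Request:
drive_tool:
  plan:
    - [-1, 0.5, 0, 0, -4]
    - [-1, 0.5, 0, 0, -4]
    - [-1, 0.5, 0, 0, -4]
    - [-1, 0, 0, 0, -4]

```text
time: 8.65
tcp_pos: [0.4558, 0.0248, 0.134]
orientation: [-2.848, 1.566, 0.468]
contact_force: [-3.5, 7.0, 24.2]
grip_width: 0.0589
```

```bash
python3 st.py; python3 bar.py
```

```text
[0.4558 0.0248 0.134 ] F [-3.5  7.  24.2] M [ 1.14  0.75 -0.44] 0.05894177363196511 [0.049 0.193 2.063 0.003 0.881 1.444] yaw -80.0 8.65
now ([244, 297, 76, 27, 666], 166.7)
w2 ([242, 295, 80, 31, 1083], 166.2)
```

Request:
drive_tool:
  plan:
    - [-1, 0.5, 0, 0, -4]
    - [-1, 0, 0, 0, -4]
    - [-1, 0, 0, 0, -4]
    - [-1, 0, 0, 0, -4]

```text
time: 9.03
tcp_pos: [0.4559, 0.0253, 0.1338]
orientation: [-2.991, 1.565, 0.604]
contact_force: [-4.5, 10.1, 29.0]
grip_width: 0.059
```

```bash
python3 st.py; python3 bar.py
```

```text
[0.4559 0.0253 0.1338] F [-4.5 10.1 29. ] M [ 1.76  1.09 -0.55] 0.05904846923993104 [0.05  0.194 2.063 0.004 0.88  1.165] yaw -64.0 9.0333
now ([272, 305, 8, 6, 31], 161.6)
w2 ([242, 295, 80, 31, 1083], 166.2)
```

Try a gentle lift.

Request:
drive_tool:
  plan:
    - [-1, -3, 0, 0, 0]
    - [-1, -3, 0, 0, 0]
    - [-1, -3, 0, 0, 0]
    - [-1, -2, 0, 0, 0]
    - [-1, -1, 0, 0, 0]
    - [-1, 0, 0, 0, 0]

```text
time: 9.58
tcp_pos: [0.4544, 0.0245, 0.1434]
orientation: [-2.864, 1.568, 0.729]
contact_force: [2.9, 6.4, 0.8]
grip_width: 0.0591
```

```bash
python3 st.py; python3 bar.py
```

```text
[0.4544 0.0245 0.1434] F [2.9 6.4 0.8] M [ 1.14 -0.24 -0.01] 0.05905663961153229 [4.900e-02 1.780e-01 2.055e+00 2.000e-03 9.060e-01 1.167e+00] yaw -64.1 9.5833
now ([275, 305, 5, 4, 14], 161.6)
w2 ([242, 295, 80, 31, 1083], 166.2)
```

Request:
drive_tool:
  plan:
    - [-1, -1, 0, 0, 0]
    - [-1, -1, 0, 0, 0]
    - [-1, 0, 0, 0, 0]

```text
time: 9.88
tcp_pos: [0.4542, 0.0246, 0.1452]
orientation: [-2.666, 1.569, 0.927]
contact_force: [1.8, 6.1, -2.3]
grip_width: 0.0589
```

```bash
python3 st.py; python3 -c "
from h import *
im=save('wrist','w3');save('side','s3')"
```

```text
[0.4542 0.0246 0.1452] F [ 1.8  6.1 -2.3] M [ 1.18 -0.27 -0.04] 0.0589462221322073 [4.900e-02 1.760e-01 2.054e+00 2.000e-03 9.110e-01 1.167e+00] yaw -64.1 9.8833
```

View pics/w3.png

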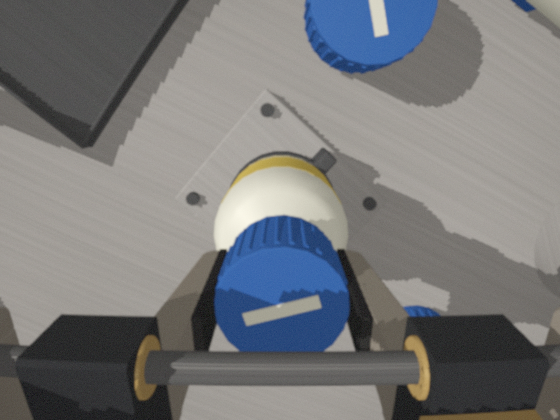

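The bar in the wrist view, at (283,310), is unchanged relative to the jaws, so there has been no slip. Lift a little further.

Request:
drive_tool:
  plan:
    - [-1, -1, 0, 0, 0]
    - [-1, -1, 0, 0, 0]
    - [-1, 0, 0, 0, 0]

```text
time: 10.23
tcp_pos: [0.4541, 0.0246, 0.1471]
orientation: [-2.56, 1.569, 1.033]
contact_force: [1.7, 6.7, -2.3]
grip_width: 0.0587
```

```bash
python3 st.py
```

```text
[0.4541 0.0246 0.1471] F [ 1.7  6.7 -2.3] M [ 1.17 -0.26  0.02] 0.058744925791983184 [4.900e-02 1.730e-01 2.052e+00 2.000e-03 9.160e-01 1.167e+00] yaw -64.1 10.2333
```

The force stays at -2.3 N while the cap rises, so it is unlocked. Relieve the side load and lift it clear.

Request:
drive_tool:
  plan:
    - [-1, -2, -0.5, -0.3, 0]
    - [-1, -4, 0, 0, 0]
    - [-1, -6, 0, 0, 0]
    - [-1, -8, 0, 0, 0]
    - [-1, 0, 0, 0, 0]

```text
time: 10.65
tcp_pos: [0.4543, 0.0241, 0.1687]
orientation: [2.52, 1.569, -0.17]
contact_force: [1.2, -0.1, -0.4]
grip_width: 0.0586
```

```bash
python3 st.py
```

```text
[0.4543 0.0241 0.1687] F [ 1.2 -0.1 -0.4] M [-0.06  0.15  0.03] 0.05861573370756953 [ 0.05   0.142  2.032 -0.     0.967  1.169] yaw -64.1 10.65
```

Free at 29 mm. Lift on and look.

Request:
drive_tool:
  plan:
    - [-1, -15, 0, 0, 0]
    - [-1, -20, 0, 0, 0]
    - [-1, -20, 0, 0, 0]
    - [-1, 0, 0, 0, 0]
    - [-1, 0, 0, 0, 0]
    - [-1, 0, 0, 0, 0]

```text
time: 11.15
tcp_pos: [0.4532, 0.0241, 0.2215]
orientation: [-0.134, 1.57, -2.823]
contact_force: [0.1, -1.0, -1.3]
grip_width: 0.0584
```

```bash
python3 st.py; python3 -c "
from h import *
a=save('wrist','w4');b=save('side','s4')
cv2.imwrite('pics/ws4.png',cv2.cvtColor(np.hstack([cv2.resize(a,(400,300)),cv2.resize(b[120:330,130:410],(400,300))]),cv2.COLOR_RGB2BGR))
s=r.observe();R=Ro.from_euler('xyz',s['orientation']).as_matrix()
print('to tray, same z',1000*R.T@(np.array([.5288,.2650,s['tcp_pos'][2]])-s['tcp_pos']))
print([(x['point'],x['conf'],atz(ray('wrist',x['point'],s),.004)) for x in r.pinpoint('wrist','tray_in')])"
```

```text
[0.4532 0.0241 0.2215] F [ 0.1 -1.  -1.3] M [-0.04  0.18  0.02] 0.058432561236429245 [ 0.05   0.074  1.975 -0.     1.093  1.169] yaw -64.1 11.15
to tray, same z [  -0.18359203 -183.47018217 -173.54394839]
[([103.2, 13.3], 0.62, array([0.53091485, 0.26857711, 0.004     ]))]
```

View pics/ws4.png

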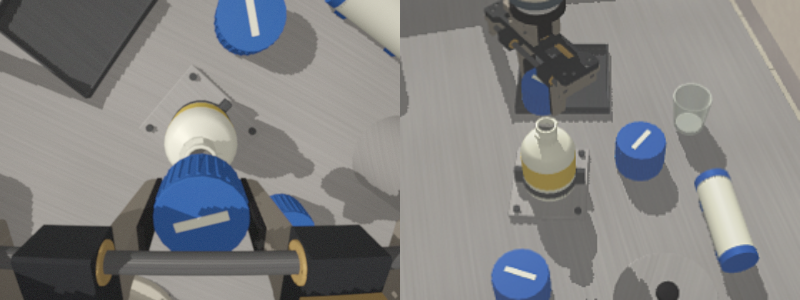

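The wrist view shows the cap upright in the jaws; the side view shows the bottle mouth open at (547,125). The wrist view puts the tray centre within 4 mm of my estimate. Carry it over and lower it.

Request:
drive_tool:
  plan:
    - [-1, 0, -18.4, -17.5, 0]
    - [-1, 0, -18.4, -17.5, 0]
    - [-1, 0, -18.4, -17.5, 0]
    - [-1, 0, -18.4, -17.5, 0]
    - [-1, 0, -18.4, -17.5, 0]
    - [-1, 0, -18.4, -17.5, 0]
    - [-1, 0, -18.4, -17.5, 0]
    - [-1, 0, -18.4, -17.5, 0]
    - [-1, 0, -18.4, -17.5, 0]
    - [-1, 0, -18.4, -17.5, 0]
    - [-1, 0, 0, 0, 0]
    - [-1, 30, 0, 0, 0]
    - [-1, 30, 0, 0, 0]
    - [-1, 30, 0, 0, 0]
    - [-1, 30, 0, 0, 0]
    - [-1, 30, 0, 0, 0]
    - [-1, 25, 0, 0, 0]
    - [-1, 15, 0, 0, 0]
    - [-1, 0, 0, 0, 0]
    - [-1, 0, 0, 0, 0]

```text
time: 12.97
tcp_pos: [0.5297, 0.2654, 0.031]
orientation: [0.042, 1.568, -2.647]
contact_force: [0.6, -0.2, -0.5]
grip_width: 0.0589
```

```bash
python3 st.py; python3 -c "
from h import *
a=save('wrist','w5');b=save('side','s5')
cv2.imwrite('pics/ws5.png',cv2.cvtColor(np.hstack([cv2.resize(a,(400,300)),cv2.resize(b[120:330,130:410],(400,300))]),cv2.COLOR_RGB2BGR))"
```

```text
[0.5297 0.2654 0.031 ] F [ 0.6 -0.2 -0.5] M [-0.01  0.12  0.04] 0.058920420281824044 [ 0.462  0.532  1.831 -0.     0.781  1.581] yaw -64.1 12.9667
```

View pics/ws5.png

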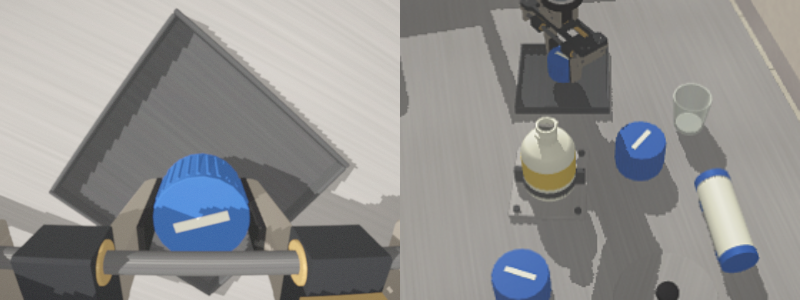

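The cap is upright over the tray; the tray's corners in the wrist view surround it. Lower it to contact.

Request:
drive_tool:
  plan:
    - [-1, 8, 0, 0, 0]
    - [-1, 5, 0, 0, 0]
    - [-1, 3, 0, 0, 0]
    - [-1, 2, 0, 0, 0]
    - [-1, 0, 0, 0, 0]

```text
time: 13.48
tcp_pos: [0.5304, 0.2661, 0.0137]
orientation: [0.049, 1.57, -2.641]
contact_force: [-0.5, -0.1, -0.1]
grip_width: 0.0588
```

Request:
drive_tool:
  plan:
    - [-1, 1, 0, 0, 0]
    - [-1, 1, 0, 0, 0]
    - [-1, 1, 0, 0, 0]
    - [-1, 0, 0, 0, 0]

```text
time: 13.82
tcp_pos: [0.5306, 0.2662, 0.011]
orientation: [-0.143, 1.571, -2.833]
contact_force: [0.0, 0.2, -1.1]
grip_width: 0.0589
```

Request:
drive_tool:
  plan:
    - [-1, 1, 0, 0, 0]
    - [-1, 1, 0, 0, 0]
    - [-1, 0, 0, 0, 0]

```text
time: 14.07
tcp_pos: [0.5306, 0.2662, 0.0089]
orientation: [0.059, 1.571, -2.63]
contact_force: [0.5, 0.1, 0.0]
grip_width: 0.0591
```

Request:
drive_tool:
  plan:
    - [-1, 0.7, 0, 0, 0]
    - [-1, 0.3, 0, 0, 0]
    - [-1, 0, 0, 0, 0]

```text
time: 14.32
tcp_pos: [0.5307, 0.2662, 0.0082]
orientation: [3.014, 1.571, 0.325]
contact_force: [-0.3, -0.8, 0.3]
grip_width: 0.0588
```

Request:
drive_tool:
  plan:
    - [-1, 0.7, 0, 0, 0]
    - [-1, 0.5, 0, 0, 0]
    - [-1, 0, 0, 0, 0]

```text
time: 14.57
tcp_pos: [0.5307, 0.2662, 0.008]
orientation: [-2.957, 1.571, 0.636]
contact_force: [-4.7, -3.3, 13.1]
grip_width: 0.0586
```

```bash
python3 st.py
```

```text
[0.5307 0.2662 0.008 ] F [-4.7 -3.3 13.1] M [-0.3   0.95  0.02] 0.058643433143865414 [0.462 0.567 1.838 0.    0.736 1.581] yaw -64.1 14.5667
```

The cap is on the floor at the expected height. Ease the load, hold briefly, let go and withdraw.

Request:
drive_tool:
  plan:
    - [-1, -0.8, 0, 0, 0]
    - [-1, 0, 0, 0, 0]
    - [-1, 0, 0, 0, 0]
    - [1, 0, 0, 0, 0]
    - [1, 0, 0, 0, 0]
    - [1, 0, 0, 0, 0]
    - [1, 0, 0, 0, 0]
    - [1, 0, 0, 0, 0]
    - [1, 0, 0, 0, 0]
    - [1, 0, 0, 0, 0]
    - [1, -10, 0, 0, 0]
    - [1, -20, 0, 0, 0]
    - [1, -30, 0, 0, 0]
    - [1, -35, 0, 0, 0]
    - [1, -35, 0, 0, 0]
    - [1, -35, 0, 0, 0]
    - [1, 0, 0, 0, 0]
    - [1, 0, 0, 0, 0]

```text
time: 16.07
tcp_pos: [0.532, 0.2669, 0.1757]
orientation: [-3.133, 1.566, 0.461]
contact_force: [0.7, -0.4, 0.0]
grip_width: 0.0922
```

```bash
python3 st.py; python3 -c "
from h import *
s=r.observe();a=save('wrist','w6');b=save('side','s6')
cv2.imwrite('pics/ws6.png',cv2.cvtColor(np.hstack([cv2.resize(a,(400,300)),cv2.resize(b[120:330,130:410],(400,300))]),cv2.COLOR_RGB2BGR))
print([(x['point'],x['conf'],atz(ray('wrist',x['point'],s),.048)) for x in r.pinpoint('wrist','cap_top')])"
```

```text
[0.532  0.2669 0.1757] F [ 0.7 -0.4  0. ] M [-0.02  0.16  0.02] 0.09222128813500015 [ 0.462  0.344  1.74  -0.     1.052  1.581] yaw -64.1 16.0667
[([280.8, 206.2], 0.87, array([0.5276551 , 0.26590199, 0.048     ])), ([547.9, 230.7], 0.56, array([0.61846802, 0.02339866, 0.048     ]))]
```

View pics/ws6.png

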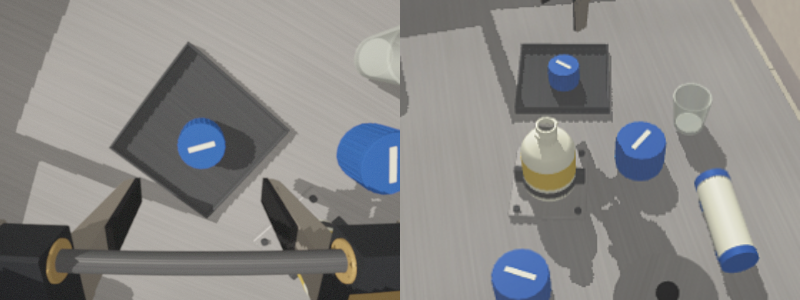

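The cap stands upright in the middle of the tray, top up, at (201,146) in the wrist half. The gripper is clear and nothing else has moved.

```bash
python3 -c "
from rig import r
print(r.hand_in())"
```

```text
the job is handed in; nothing more can be done
None
```

The cap is off the bottle and stands open side down in the tray. I handed the job in at about 16 s of the 72 s allowed; no verdict is reported.

- **Unlocking:** I gripped the smallest cap, pushed it down and turned it about 88° anticlockwise; it went stiff at about 0.45–0.55 N m. It came free on the first lift try, with at most about 2.3 N of pull. The white bar on its top stayed fixed relative to the jaws, so the shell did not slip round.
- **Placing:** I lowered the cap until it touched the tray floor (13 N), eased the load, let go and withdrew.
- **Last checks:**
  - The wrist camera puts the cap at about (0.528, 0.266), within roughly 3 mm of the measured tray centre.
  - The cap looked upright and released.
  - The gripper was clear, with a contact force of about 0.
  - The cartridge and beaker looked unmoved in the side view. The pot was only partly in that crop, and its position was judged by eye.
- **Disagreements:**
  - Before the lift, a side load of about 10 N built up because the grip was slightly off centre; I relieved it.
  - While pushed down, the vertical force dipped to 8.6 N, so I pushed a little deeper.
  - My bar-angle script gave unreliable readings towards the end of the turn and after the lift. I checked the bar in the picture instead.

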